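Pick out the lapped heat sinks by the drag of their bases

ROBOT

A 6-joint arm with a two-finger parallel gripper is mounted at the origin on the work surface. World frame = base frame: x ahead of the robot, y to its left, z up, the work surface at z = 0. Lengths are in m, angles in degrees, forces in N, time in s.
With the tool pointing down it reaches from about 0.275 to 0.725 m from the base axis. Payload 15.9 kg.
Tool frame: the origin (TCP) lies at the very end of the fingers, on their centre line; the grasp point (between the pads) lies 19 mm behind it; z points along the fingers, y is the direction in which the jaws open and shut (so a half turn about z gives the same grasp; the last joint's range is limited). The gripper opens to 85 mm and grips with 20 to 120 N. Pads are 22 mm wide; open, the fingers measure 114 mm over their backs; the gripper's body (76 mm by 85 mm) begins 54 mm behind the grasp point. The pads swing forward as they close: fully open they stand 13 mm farther back than shut.
Start: joints at [68.64, 12.198, -1.971, 75.831, 0, 90], TCP at [0.182, 0.466, 0.21] pointing down, gripper open.
Joint ranges: [-170.91, 170.91], [-42.67, 98.43], [-65.05, 77.54], [-120.47, 116.71], [-90, 82.35], [-180, 180]. Speed limits (degrees/s): [108.29, 108.29, 136.94, 147.25, 180, 180].

INTERFACE

Orientations are given as a 3x3 rotation matrix whose columns are the frame's x, y, z axes.
In Python, from rig import observe, read_camera, camera_model, hand_in, look_for gives the robot as it stands.
- The arm moves only by the tool arm_command, never from a script. Its argument "targets" is a list of rows, each a list of 5 numbers: the shift along the tool's x, y, z in m, then the turn about the tool's z in degrees, then the closure, from -1 (fully open) to 1 (shut). In form: [[dx, dy, dz, turn, hand], ...]. A call has 1 to 10 rows; each row shifts and turns the pose as measured when the row begins, along the tool's axes as they then stand; what a row does not reach is not made up. A row lasts 1/12 s, in which the tool goes at most 41.7 mm and 7.16 degrees, less where a joint would pass 70% of its speed; a pose out of reach is approached as far as the arm can. A call with a gripper value outside its range is refused whole. The fingers move at their own pace and stop on an object; the grip force is fixed at half the most. Time passes only in rows, so rows that do not move let the fingers close. It gives the time, the measured TCP pose, the force and the opening at its end, in the units of the state.
- observe(): the state, without advancing time (a new reading comes with each control period).
- read_camera(name): name is "side" or "top"; returns the picture (420x560x3 uint8, red, green, blue); there is no depth.
- camera_model(name): a dict with "fx", "fy", "cx", "cy" (pixels), "cam_to_world" (4x4, takes a point from camera to world coordinates). Camera axes: x right, y up, looking along -z (the intrinsics and any distortion apply to the point x, -y, -z); pixel columns grow to the right and rows downward; lengths in m; the calibration is good to about 2 mm. A picture is of the moment at which its call begins. camera_model takes no time and is no camera call.
- hand_in(): hands the job in, once; it reports no verdict.
Trained networks look in the newest picture that a camera, given by its name, has taken for a name from the list of things; names that differ only in an ending like _2 or _b are one class to them, and where a whole thing is asked for, a point or a joint stands for the part that bears it (a point fixed in the world has none). Each returns a list of dicts, best first, with "p" (0 to 1); they miss things now and then, are a little off and sometimes report something else, mostly with a low value. They report only what shows in the picture. A call takes as long as a camera call. They do not tell look-alikes from the thing itself.
- look_for(camera, label): "xyz" ([x, y, z] in m, in the coordinates of the camera as it stood for that picture, good to about 4 mm: the middle of the surface that is visible of it).
The state is a dict: "t": time; "joints": joint angles; "qd": joint speeds; "effort": joint torques, N m; "ee_pos": TCP position; "tcp_rot": TCP orientation; "wrist_force": force on the tool from outside, world axes, zero at the start; "moment": the same for the moment, N m; "grip_width": finger opening in m.
Only numpy, scipy, OpenCV 4.12 (cv2) and the standard library are available. Lean on these libraries where they do the work, as an engineer would, in place of code of your own. Each camera call takes 0.05 s, during which the arm holds its last target. There are 200 camera calls.

TASK

Heat sinks with a lapped base and ones with a rough base got mixed up on the granite plate; they look alike and only the drag of the base on the granite tells them apart: a lapped base glides, a rough one drags. Find out by feel which are lapped, stand those in the green tray for fitting, base down, and leave the rough ones standing on the plate. Set them down gently, without letting any fall or tip over, and leave everything else on the bench where it is.

Things in the scene. Friction and masses are not known exactly. Their poses are not given: they have to be found in the camera images.
- plate: Black granite surface plate, fixed: 250 mm along x, 450 mm along y, 58 mm high. Origin: centre of its underside; its flat top is 58 mm above. Here the drag is felt: slid on it under its own weight, a lapped sink drags with about 0.16 of its weight (1 to 1.6 N), a rough one with 0.6 of it (4 to 6 N); pressed down, with the same share of the whole downward force.
- heat_sink_1 (a point): A copper heat sink, 56 mm wide along x, 80 mm long along y, 46 mm high: 10 mm solid base, fins above; gripped 56 mm wide across x. This point: centre of its underside, z up. 0.74 to 0.90 kg. Stands base down on the plate, 3 mm or more from its neighbours. All four look and measure the same; each base is lapped or rough, and name, place and mass say nothing about which.
- heat_sink_2 (a point): Another copper heat sink, the same in every respect as heat_sink_1. Lapped or rough: not told. (The rules call the same four lapped_p, lapped_q, rough_p and rough_q, in no order that you know.)
- heat_sink_3 (a point): Another copper heat sink, the same in every respect as heat_sink_1. Lapped or rough: not told. (The rules call the same four lapped_p, lapped_q, rough_p and rough_q, in no order that you know.)
- heat_sink_4 (a point): Another copper heat sink, the same in every respect as heat_sink_1. Lapped or rough: not told. (The rules call the same four lapped_p, lapped_q, rough_p and rough_q, in no order that you know.)
- tray_green: The green plastic tray, fixed, left or right of the plate: 260 mm along its x, 125 mm along its y, 35 mm high, walls and floor 4 mm thick. Origin: centre of its underside (inner floor 4 mm above). Two or three sinks stand in it, 80 to 100 mm apart along its x, their long side along its y. For the sinks with a lapped base.
- board_tray: Bystander: a grey tray of circuit boards, fixed, of the same outer size as the green tray and on the plate's other side. Origin: centre of its underside.
- straightedge: Bystander: a flat steel straightedge, 150 mm along its y, 28 mm wide, 6 mm high, lying along the plate's far edge, its centre about 105 mm beyond the plate's middle. Origin: centre of its underside.
- multimeter: Bystander: a red hand multimeter lying on its back, 190 x 92 x 47 mm. Origin: centre of its underside; x runs along it.
- solder_spool: Bystander: a spool of solder, 64 mm across, 48 mm high, standing beyond the plate. Origin: centre of its underside.
- flux_jar: Bystander: a small amber jar, 44 mm across, 45 mm high. Origin: centre of its underside.
- screwdriver: Bystander: a screwdriver with a yellow handle, 190 mm long along its x, 26 mm high, lying at the right of the right-hand tray. Origin: under its middle.
- dust_brush: Bystander: a flat brush, 160 mm long along its x, 42 mm wide, 20 mm high, lying at the left of the left-hand tray. Origin: under its middle.
There are look-alikes about, which are no part of the job. What is shaped like the part that bears heat_sink_2 but turquoise is not meant.

How it is judged:
By the outcome, as a careful person would: the job done as asked, in the order asked, and still so for the second after the job is handed in, with the robot touching nothing.
It also fails if it takes over 58 s, if anything falls off the work surface, if the arm or the gripper's body presses on something with over 40 N, if the wrist force passes 120 N, or if a joint passes its speed limit or range.

## Working session

There is one attempt and no reset: what is moved stays moved. The work goes in short steps, Python scripts to look and compute and a tool call to move; the robot and the scene stay as the last step left them, time stands still between calls to the robot, and variables do not carry over. Pictures are saved under pics/ and viewed, about 8 in all and at most 12, crops included, and the job is handed in when it is done.

Besides the shell and the picture viewer there is one more tool, called after "Request:" as name(argument=value, ...), one argument or row to a line, values as JSON. arm_command: Moves the arm, as the interface text tells. Its arguments: {"type":"object","properties":{"targets":{"type":"array","items":{"type":"array","items":{"type":"number"}}}},"required":["targets"]}

```bash
mkdir -p pics; cat > h.py <<'E'
import numpy as np, cv2
from rig import observe, read_camera, camera_model, hand_in, look_for
def save(cam,n):
    im=read_camera(cam); cv2.imwrite(f'pics/{n}.png',im[:,:,::-1]); return im
def w(cam,p):
    return (np.array(camera_model(cam)['cam_to_world'])@np.append(p,1))[:3]
def px(cam,P):
    m=camera_model(cam); c=np.linalg.inv(np.array(m['cam_to_world']))@np.append(P,1)
    return m['fx']*c[0]/-c[2]+m['cx'], m['fy']*-c[1]/-c[2]+m['cy']
def ray(cam,u,v,z):
    m=camera_model(cam);T=np.array(m['cam_to_world'])
    d=T[:3,:3]@np.array([(u-m['cx'])/m['fx'],-(v-m['cy'])/m['fy'],-1]); o=T[:3,3]
    return o+d*(z-o[2])/d[2]
E
python3 - <<'E'
from h import *
np.set_printoptions(precision=3,suppress=True)
a=save('top','t0');b=save('side','s0')
cv2.imwrite('pics/both0.png',cv2.resize(np.vstack([a]),(800,600))[:,:,::-1])
for l in ['heat_sink_1','tray_green','plate','straightedge']:
  for c in ['top','side'] if l=='heat_sink_1' else ['top']:
    for d in look_for(c,l):
        P=w(c,d['xyz']); print(l,c,round(d['p'],2),P,np.round(px(c,P)))
o=observe();print(o['t'],o['ee_pos'],o['tcp_rot'],o['wrist_force'],o['grip_width'])
print(camera_model('top'))
E
```

```text
heat_sink_1 top 0.95 [0.505 0.159 0.095] [201. 197.]
heat_sink_1 top 0.89 [ 0.507 -0.151  0.095] [330. 196.]
heat_sink_1 top 0.72 [ 0.178 -0.307  0.042] [394. 333.]
heat_sink_1 top 0.66 [ 0.48  -0.041  0.095] [284. 207.]
heat_sink_1 top 0.61 [0.509 0.06  0.101] [242. 195.]
heat_sink_1 top 0.21 [0.621 0.038 0.069] [252. 152.]
heat_sink_1 side 0.9 [0.511 0.05  0.088] [281. 194.]
heat_sink_1 side 0.88 [0.508 0.147 0.095] [274. 171.]
heat_sink_1 side 0.77 [ 0.504 -0.158  0.092] [293. 246.]
heat_sink_1 side 0.66 [ 0.483 -0.06   0.092] [278. 220.]
heat_sink_1 side 0.25 [ 0.466 -0.466  0.026] [303. 373.]
tray_green top 0.57 [ 0.481 -0.342  0.006] [400. 211.]
tray_green top 0.4 [0.523 0.002 0.062] [267. 191.]
tray_green top 0.37 [ 0.479 -0.042  0.093] [285. 208.]
plate top 0.8 [ 0.524 -0.     0.057] [268. 191.]
plate top 0.38 [ 0.479 -0.044  0.094] [286. 208.]
straightedge top 0.8 [0.62  0.035 0.07 ] [254. 152.]
0.35 [0.182 0.466 0.21 ] [[-0.931  0.364 -0.   ]
 [ 0.364  0.931 -0.   ]
 [ 0.    -0.    -1.   ]] [0.723 0.054 1.145] 0.08514773401712118
{'fx': 445.11752586982436, 'fy': 445.11752586982436, 'cx': 272.33013822383543, 'cy': 202.18574916493404, 'cam_to_world': array([[-0.   ,  0.993, -0.116,  0.368],
       [-1.   , -0.001, -0.004, -0.016],
       [-0.004,  0.116,  0.993,  1.154],
       [ 0.   ,  0.   ,  0.   ,  1.   ]])}
```

View pics/both0.png

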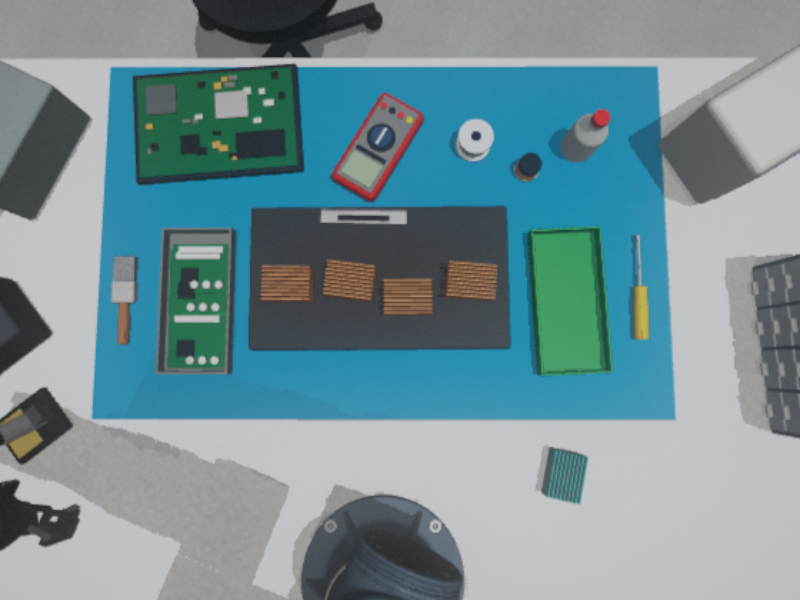

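View pics/s0.png

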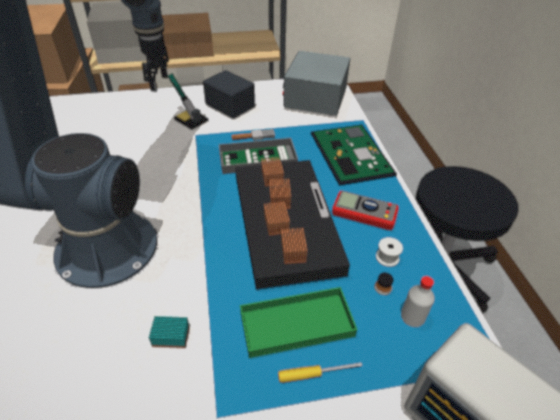

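The top picture shows four copper sinks in a row on the black plate, at (286,283), (349,280), (408,297) and (471,281) in the 800-px picture. The green tray is to the right at (569,301). The turquoise block at (565,475) is the look-alike, standing on the bench off the plate, so I leave it alone. The side view agrees. Next I measure poses by colour.

```bash
python3 - <<'E'
from h import *
np.set_printoptions(precision=4,suppress=True)
im=cv2.imread('pics/t0.png'); hsv=cv2.cvtColor(im,cv2.COLOR_BGR2HSV)
def blobs(lo,hi,z,amin):
    m=cv2.inRange(hsv,lo,hi); m=cv2.morphologyEx(m,cv2.MORPH_CLOSE,np.ones((5,5)))
    for c in cv2.findContours(m,cv2.RETR_EXTERNAL,cv2.CHAIN_APPROX_NONE)[0]:
        if cv2.contourArea(c)<amin: continue
        P=np.array([ray('top',u,v,z)[:2] for u,v in c[:,0]]).astype(np.float32)
        print(z,cv2.contourArea(c),c[:,0].mean(0),'rect',np.array(cv2.minAreaRect(P)[0]),np.array(cv2.minAreaRect(P)[1]),cv2.minAreaRect(P)[2])
        if z==.035: print(cv2.boxPoints(cv2.minAreaRect(P)))
blobs((3,60,50),(20,255,255),.104,400)
blobs((50,120,80),(75,255,255),.035,3000)
big=cv2.resize(im[170:270,150:450],None,fx=2.6,fy=2.6,interpolation=cv2.INTER_CUBIC); cv2.imwrite('pics/crop1.png',big)
E
```

```text
0.104 823.5 [284.7788 207.2743] rect [ 0.4789 -0.0422] [0.0809 0.0596] 89.96435546875
0.104 857.5 [200.3162 198.3077] rect [0.5021 0.1588] [0.086 0.062] 88.4986801147461
0.104 851.5 [329.3565 196.1739] rect [ 0.506  -0.1481] [0.084  0.0624] 85.35543823242188
0.104 841.5 [244.1593 195.8142] rect [0.5068 0.0553] [0.0834 0.0618] 82.7574691772461
0.035 4683.5 [399.653  207.5962] rect [ 0.4806 -0.3294] [0.2567 0.129 ] 2.7480616569519043
[[ 0.3493 -0.2711]
 [ 0.3555 -0.4   ]
 [ 0.6119 -0.3877]
 [ 0.6057 -0.2588]]
```

View pics/crop1.png

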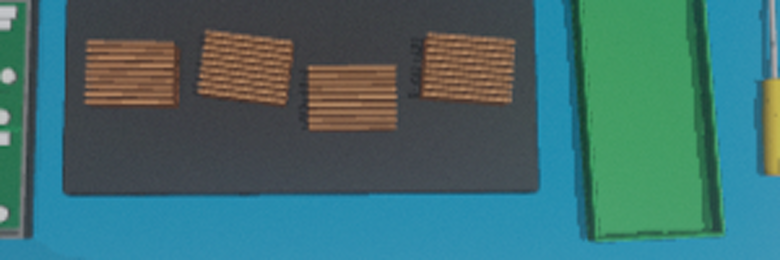

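Request:
arm_command(
  targets=[
    [0,0,0,6.86,-1],
    [0,0,0,6.86,-1],
    [0,0,0,6.86,-1],
    [0,0,0,6.86,-1],
    [0,0,0,6.86,-1],
    [0,0,0,6.86,-1],
    [0,0,0,6.86,-1],
    [0,0,0,6.86,-1],
    [0,0,0,6.86,-1],
    [0,0,0,6.86,-1],
  ],
)

```text
t: 1.18
ee_pos: [0.182, 0.4653, 0.2095]
tcp_rot: [[0.045, 0.999, -0.0], [0.999, -0.045, -0.001], [-0.001, -0.0, -1.0]]
wrist_force: [0.1, -0.6, -0.0]
grip_width: 0.0855
```

The crop confirms the four copper sinks: upright, well apart, two of them turned by about 4–7°. The turquoise block isn't among them. I go to the leftmost sink (A, y≈0.160).

Request:
arm_command(
  targets=[
    [-0.028,0.029,0,-2.6,-1],
    [-0.028,0.029,0,0,-1],
    [-0.028,0.029,0,0,-1],
    [-0.028,0.029,0,0,-1],
    [-0.028,0.029,0,0,-1],
    [-0.028,0.029,0,0,-1],
    [-0.028,0.029,0,0,-1],
    [-0.028,0.029,0,0,-1],
    [-0.028,0.029,0,0,-1],
    [-0.028,0.029,0,0,-1],
  ],
)

```text
t: 2.02
ee_pos: [0.4697, 0.1726, 0.2093]
tcp_rot: [[0.012, 1.0, 0.0], [1.0, -0.012, 0.001], [0.001, 0.0, -1.0]]
wrist_force: [1.0, 1.6, -0.7]
grip_width: 0.0855
```

Request:
arm_command(
  targets=[
    [-0.012,0.034,0.01,0,-1],
    [0,0,0.035,0,-1],
    [0,0,0.035,0,-1],
    [0,0,0.025,0,-1],
    [0,0,0.02,0,-1],
    [0,0,0.012,0,-1],
    [0,0,0,0,-1],
  ],
)

```text
t: 2.6
ee_pos: [0.5141, 0.1517, 0.0678]
tcp_rot: [[0.023, 1.0, 0.008], [1.0, -0.023, 0.002], [0.002, 0.008, -1.0]]
wrist_force: [-0.5, -0.4, 0.0]
grip_width: 0.0854
```

Request:
arm_command(
  targets=[
    [0.009,-0.009,0,0,-1],
    [0,0,0,0,-1],
    [0,0,0,0,0.5],
    [0,0,0,0,0.7],
    [0,0,0,0,1],
    [0,0,0,0,1],
  ],
)

```text
t: 3.1
ee_pos: [0.5059, 0.1627, 0.0714]
tcp_rot: [[0.022, 1.0, 0.011], [1.0, -0.022, 0.003], [0.003, 0.011, -1.0]]
wrist_force: [0.7, 0.2, -8.5]
grip_width: 0.0545
```

Request:
arm_command(
  targets=[
    [0,0,0.002,0,1],
    [0,0,0.001,0,1],
  ],
)

```text
t: 3.27
ee_pos: [0.5073, 0.1632, 0.0708]
tcp_rot: [[0.022, 1.0, 0.015], [1.0, -0.022, 0.004], [0.005, 0.015, -1.0]]
wrist_force: [-2.7, -1.0, 12.0]
grip_width: 0.0545
```

Request:
arm_command(
  targets=[
    [0,0,0.001,0,1],
    [0,0,0.001,0,1],
  ],
)

```text
t: 3.43
ee_pos: [0.5084, 0.1635, 0.0708]
tcp_rot: [[0.022, 1.0, 0.018], [1.0, -0.023, 0.006], [0.006, 0.017, -1.0]]
wrist_force: [-4.4, -1.1, 13.2]
grip_width: 0.0544
```

Request:
arm_command(
  targets=[
    [0,-0.004,0.001,0,1],
    [0,-0.004,0.001,0,1],
    [0,-0.004,0.001,0,1],
  ],
)

```text
t: 3.68
ee_pos: [0.501, 0.1646, 0.0712]
tcp_rot: [[0.023, 0.999, 0.027], [1.0, -0.023, 0.008], [0.008, 0.027, -1.0]]
wrist_force: [2.2, -0.2, 9.1]
grip_width: 0.0541
```

Request:
arm_command(
  targets=[
    [0,-0.004,0.001,0,1],
    [0,-0.004,0.001,0,1],
  ],
)

```text
t: 3.85
ee_pos: [0.4959, 0.1653, 0.0713]
tcp_rot: [[0.024, 0.999, 0.033], [1.0, -0.024, 0.009], [0.01, 0.033, -0.999]]
wrist_force: [2.6, -1.3, 9.4]
grip_width: 0.0541
```

Request:
arm_command(
  targets=[
    [0,0.004,0.001,0,1],
    [0,0.004,0.001,0,1],
    [0,0.004,0.001,0,1],
  ],
)

```text
t: 4.1
ee_pos: [0.5086, 0.1656, 0.0713]
tcp_rot: [[0.023, 0.999, 0.037], [1.0, -0.024, 0.011], [0.012, 0.037, -0.999]]
wrist_force: [-2.3, 0.4, 11.2]
grip_width: 0.0543
```

Request:
arm_command(
  targets=[
    [0,0.004,0.001,0,1],
    [0,0.004,0.001,0,1],
  ],
)

```text
t: 4.27
ee_pos: [0.5178, 0.1658, 0.0714]
tcp_rot: [[0.023, 0.999, 0.039], [1.0, -0.024, 0.012], [0.013, 0.039, -0.999]]
wrist_force: [-3.4, 0.2, 10.6]
grip_width: 0.0543
```

A's drag is about 0.15 of the load on it, so it's lapped. I lift it and carry it to the tray.

Request:
arm_command(
  targets=[
    [0,0,-0.01,0,1],
    [0,0,-0.02,0,1],
    [0,0,-0.03,0,1],
    [0,0,-0.025,0,1],
    [0,0,-0.005,0,1],
  ],
)

```text
t: 4.68
ee_pos: [0.511, 0.1631, 0.1627]
tcp_rot: [[0.024, 0.999, 0.031], [1.0, -0.025, 0.01], [0.01, 0.03, -0.999]]
wrist_force: [1.2, 0.7, -6.5]
grip_width: 0.0545
```

Request:
arm_command(
  targets=[
    [-0.02,0,0,-1,1],
    [-0.036,0,0,-1,1],
    [-0.036,0,0,-1,1],
    [-0.036,0,0,-1,1],
    [-0.036,0,0,0,1],
    [-0.036,0,0,0,1],
    [-0.036,0,0,0,1],
    [-0.036,0,0,0,1],
    [-0.036,0,0,0,1],
    [-0.036,0,0,0,1],
  ],
)

```text
t: 5.52
ee_pos: [0.5191, -0.1878, 0.1534]
tcp_rot: [[-0.06, 0.998, 0.026], [0.998, 0.06, 0.014], [0.012, 0.026, -1.0]]
wrist_force: [1.1, -0.8, -8.5]
grip_width: 0.0542
```

Request:
arm_command(
  targets=[
    [-0.033,0,0,0,1],
    [-0.033,0,0,0,1],
    [-0.033,0,0,0,1],
    [-0.022,0,0,0,1],
    [-0.01,0,0,0,1],
    [0,0,0,0,1],
    [0,0,0,0,1],
  ],
)

```text
t: 6.1
ee_pos: [0.5211, -0.3315, 0.1427]
tcp_rot: [[-0.051, 0.999, 0.016], [0.999, 0.051, 0.017], [0.017, 0.017, -1.0]]
wrist_force: [-0.0, -0.1, -8.3]
grip_width: 0.0545
```

Request:
arm_command(
  targets=[
    [0,0.004,0.02,0,1],
    [0,0,0.03,0,1],
    [0,0,0.025,0,1],
    [0,0,0.015,0,1],
    [0,0,0.006,0,1],
    [0,0,0,0,1],
    [0,0,0,0,1],
  ],
)

```text
t: 6.68
ee_pos: [0.5268, -0.322, 0.0425]
tcp_rot: [[-0.057, 0.998, 0.015], [0.998, 0.057, 0.02], [0.019, 0.016, -1.0]]
wrist_force: [0.1, 0.8, -6.5]
grip_width: 0.0542
```

Request:
arm_command(
  targets=[
    [-0.007,0,0.006,0,1],
    [0,0,0.006,0,1],
    [0,0,0.005,0,1],
    [0,0,0.002,0,1],
    [0,0,0.001,0,1],
  ],
)

```text
t: 7.1
ee_pos: [0.5299, -0.3299, 0.0247]
tcp_rot: [[-0.058, 0.998, 0.02], [0.998, 0.057, 0.017], [0.016, 0.021, -1.0]]
wrist_force: [-0.1, 0.3, -8.0]
grip_width: 0.0542
```

Request:
arm_command(
  targets=[
    [0,-0.002,0.002,0,1],
    [0,0,0.002,0,1],
    [0,0,0.002,0,1],
  ],
)

```text
t: 7.35
ee_pos: [0.5282, -0.3302, 0.0187]
tcp_rot: [[-0.058, 0.998, 0.021], [0.998, 0.057, 0.016], [0.015, 0.022, -1.0]]
wrist_force: [0.1, 0.4, -7.4]
grip_width: 0.0543
```

Request:
arm_command(
  targets=[
    [0,0,0.001,0,1],
    [0,0,0.001,0,1],
  ],
)

```text
t: 7.52
ee_pos: [0.5283, -0.3302, 0.017]
tcp_rot: [[-0.058, 0.998, 0.021], [0.998, 0.057, 0.016], [0.015, 0.022, -1.0]]
wrist_force: [-3.8, 3.9, 16.5]
grip_width: 0.0541
```

Request:
arm_command(
  targets=[
    [0,0,-0.0005,0,0.4],
    [0,0,0,0,0.0],
    [0,0,0,0,-0.6],
    [0,0,0,0,-1],
    [0,0,0,0,-1],
    [0,0,-0.01,0,-1],
    [0,0,-0.035,0,-1],
    [0,0,-0.035,0,-1],
    [0,0,-0.03,0,-1],
    [0,0,0,0,-1],
  ],
)

```text
t: 8.35
ee_pos: [0.5262, -0.3321, 0.136]
tcp_rot: [[-0.058, 0.998, 0.024], [0.998, 0.057, 0.015], [0.013, 0.025, -1.0]]
wrist_force: [0.8, 0.3, 0.8]
grip_width: 0.0852
```

Request:
arm_command(
  targets=[
    [0.03,-0.003,0,3.5,-1],
    [0.036,-0.003,0,3.5,-1],
    [0.036,-0.003,0,0.5,-1],
    [0.036,0,0,0,-1],
    [0.03,0,0,0,-1],
    [0.01,0,0,0,-1],
    [0,0,0,0,-1],
    [0,0,0,0,-1],
  ],
)

```text
t: 9.02
ee_pos: [0.5268, -0.1507, 0.1479]
tcp_rot: [[0.082, 0.996, 0.038], [0.997, -0.083, 0.008], [0.011, 0.037, -0.999]]
wrist_force: [-0.5, 0.1, -0.0]
grip_width: 0.0852
```

```bash
python3 - <<'E'
from h import *
a=save('top','t1');b=save('side','s1')
cv2.imwrite('pics/v1.png',np.hstack([cv2.resize(a[130:310,330:450],(400,600)),cv2.resize(b[150:360,200:380],(400,467)) if 0 else cv2.resize(b[150:390,220:380],(400,600))])[:,:,::-1])
E
```

```text
(no output)
```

View pics/v1.png

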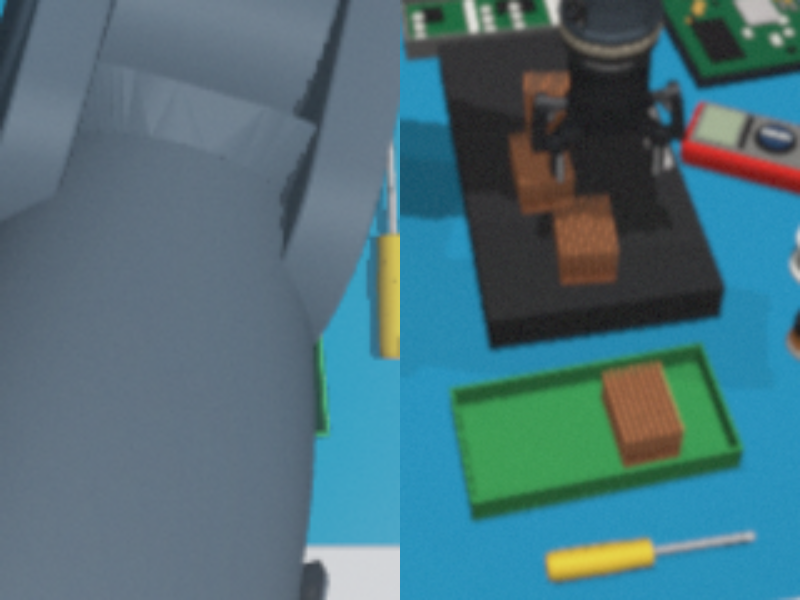

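The side view shows sink A standing base down in the far half of the tray, around (640,410) in the composite. The arm hides the tray in the top view. Next is the rightmost sink, D.

Request:
arm_command(
  targets=[
    [0,-0.018,0,0,-1],
    [0,0,0,0,-1],
    [0,0,0.02,0,-1],
  ],
)

```text
t: 9.37
ee_pos: [0.5111, -0.1542, 0.1295]
tcp_rot: [[0.087, 0.995, 0.042], [0.996, -0.088, 0.006], [0.01, 0.042, -0.999]]
wrist_force: [0.3, -0.6, -0.5]
grip_width: 0.0854
```

Request:
arm_command(
  targets=[
    [0.004,-0.005,0.02,0,-1],
    [0,0,0.018,0,-1],
    [0,0,0.008,0,-1],
    [0,0,0.004,0,-1],
    [0,0,0,0,-1],
  ],
)

```text
t: 9.78
ee_pos: [0.508, -0.1546, 0.0751]
tcp_rot: [[0.095, 0.995, 0.04], [0.995, -0.095, 0.006], [0.009, 0.04, -0.999]]
wrist_force: [-0.5, -0.1, 0.8]
grip_width: 0.0856
```

Request:
arm_command(
  targets=[
    [0.003,0,0.006,0,-1],
    [0,0,0,0,-1],
    [0,0,0,0,0.5],
    [0,0,0,0,0.7],
    [0,0,0,0,1],
    [0,0,0,0,1],
  ],
)

```text
t: 10.28
ee_pos: [0.5109, -0.1528, 0.0718]
tcp_rot: [[0.095, 0.994, 0.044], [0.995, -0.096, 0.004], [0.008, 0.044, -0.999]]
wrist_force: [0.1, -0.4, -9.0]
grip_width: 0.0541
```

Request:
arm_command(
  targets=[
    [0,0,0.002,0,1],
    [0,0.004,0.001,0,1],
    [0,0.004,0.001,0,1],
    [0,0.004,0.001,0,1],
  ],
)

```text
t: 10.62
ee_pos: [0.5249, -0.1546, 0.0716]
tcp_rot: [[0.095, 0.994, 0.05], [0.995, -0.095, 0.002], [0.007, 0.049, -0.999]]
wrist_force: [-3.7, 0.0, 10.6]
grip_width: 0.054
```

Request:
arm_command(
  targets=[
    [0,0.004,0.001,0,1],
    [0,0.004,0.001,0,1],
  ],
)

```text
t: 10.78
ee_pos: [0.5339, -0.1556, 0.0716]
tcp_rot: [[0.095, 0.994, 0.052], [0.995, -0.095, 0.001], [0.006, 0.051, -0.999]]
wrist_force: [-3.7, -0.0, 9.8]
grip_width: 0.0543
```

Request:
arm_command(
  targets=[
    [0,0.004,0.001,0,1],
    [0,0.004,0.001,0,1],
  ],
)

```text
t: 10.95
ee_pos: [0.543, -0.1567, 0.0717]
tcp_rot: [[0.095, 0.994, 0.054], [0.995, -0.095, 0.0], [0.005, 0.053, -0.999]]
wrist_force: [-3.0, 0.0, 10.6]
grip_width: 0.054
```

D's drag is about 0.18 of its load (a rough one would show about 11 N here), so it's lapped. To the tray.

Request:
arm_command(
  targets=[
    [0,0,-0.01,0,1],
    [0,0,-0.02,0,1],
    [0,0,-0.03,0,1],
    [0,-0.01,-0.01,0,1],
    [-0.018,-0.015,0,-2,1],
    [-0.03,-0.015,0,-2,1],
    [-0.03,-0.015,0,-2,1],
    [-0.03,-0.015,0,-2,1],
    [-0.03,-0.01,0,0,1],
    [-0.01,0,0,0,1],
  ],
)

```text
t: 11.78
ee_pos: [0.4468, -0.3008, 0.1374]
tcp_rot: [[-0.059, 0.997, 0.044], [0.998, 0.059, 0.004], [0.002, 0.044, -0.999]]
wrist_force: [0.5, 0.3, -7.8]
grip_width: 0.0539
```

Request:
arm_command(
  targets=[
    [-0.025,-0.008,0,0,1],
    [0,0,0,0,1],
    [0,0,0.02,0,1],
    [0,0,0.03,0,1],
    [0,0,0.025,0,1],
    [0,0,0.01,0,1],
    [0,0,0,0,1],
    [0,0,0,0,1],
  ],
)

```text
t: 12.45
ee_pos: [0.4352, -0.3267, 0.046]
tcp_rot: [[-0.052, 0.998, 0.038], [0.999, 0.051, 0.007], [0.005, 0.039, -0.999]]
wrist_force: [0.4, -0.2, -6.9]
grip_width: 0.054
```

Touch-down is expected near TCP z ≈ 0.0175.

Request:
arm_command(
  targets=[
    [-0.005,0,0.008,0,1],
    [0,0,0.008,0,1],
    [0,0,0.005,0,1],
    [0,0,0.002,0,1],
    [0,0,0.001,0,1],
  ],
)

```text
t: 12.87
ee_pos: [0.4373, -0.3327, 0.0225]
tcp_rot: [[-0.052, 0.998, 0.041], [0.999, 0.052, 0.005], [0.003, 0.041, -0.999]]
wrist_force: [0.6, 0.4, -9.8]
grip_width: 0.0541
```

Request:
arm_command(
  targets=[
    [0,0,0.002,0,1],
  ],
)

```text
t: 12.95
ee_pos: [0.4376, -0.3328, 0.0206]
tcp_rot: [[-0.052, 0.998, 0.041], [0.999, 0.052, 0.004], [0.002, 0.042, -0.999]]
wrist_force: [0.2, -0.4, -9.0]
grip_width: 0.054
```

Request:
arm_command(
  targets=[
    [0,0,0.002,0,1],
    [0,0,0.001,0,1],
  ],
)

```text
t: 13.12
ee_pos: [0.438, -0.333, 0.0176]
tcp_rot: [[-0.052, 0.998, 0.042], [0.999, 0.052, 0.004], [0.002, 0.042, -0.999]]
wrist_force: [-1.4, -0.7, -5.4]
grip_width: 0.054
```

Request:
arm_command(
  targets=[
    [0,0,0.0015,0,1],
  ],
)

```text
t: 13.2
ee_pos: [0.4387, -0.3334, 0.0174]
tcp_rot: [[-0.052, 0.998, 0.043], [0.999, 0.052, 0.003], [0.001, 0.043, -0.999]]
wrist_force: [-8.7, 6.1, 36.4]
grip_width: 0.0541
```

Request:
arm_command(
  targets=[
    [0,0,-0.001,0,1],
    [0,0,0,0,0.4],
    [0,0,0,0,0.0],
    [0,0,0,0,-0.6],
    [0,0,0,0,-1],
    [0,0,0,0,-1],
    [0,0,-0.01,0,-1],
    [0,0,-0.035,0,-1],
    [0,0,-0.035,0,-1],
    [0,0,-0.03,0,-1],
  ],
)

```text
t: 14.03
ee_pos: [0.4323, -0.3322, 0.1305]
tcp_rot: [[-0.052, 0.998, 0.04], [0.999, 0.052, 0.006], [0.004, 0.04, -0.999]]
wrist_force: [0.8, 0.3, 0.5]
grip_width: 0.0856
```

Now I check the other two, C first.

Request:
arm_command(
  targets=[
    [0.03,0.006,-0.01,1.5,-1],
    [0.036,0.006,0,1.5,-1],
    [0.036,0.006,0,0,-1],
    [0.036,0.006,0,0,-1],
    [0.036,0.006,0,0,-1],
    [0.036,0.006,0,0,-1],
    [0.036,0.004,0,0,-1],
    [0.02,0,0,0,-1],
    [0.005,0,0,0,-1],
    [0,0,0,0,-1],
  ],
)

```text
t: 14.87
ee_pos: [0.4765, -0.0537, 0.1619]
tcp_rot: [[0.007, 0.998, 0.064], [1.0, -0.007, -0.004], [-0.004, 0.064, -0.998]]
wrist_force: [0.3, -1.0, -0.1]
grip_width: 0.0855
```

Request:
arm_command(
  targets=[
    [0.009,0,0.02,0,-1],
    [0,0,0.03,0,-1],
    [0,0,0.02,0,-1],
    [0,0,0.008,0,-1],
    [0,0,0,0,-1],
    [0,0,0,0,-1],
  ],
)

```text
t: 15.37
ee_pos: [0.4843, -0.0493, 0.0862]
tcp_rot: [[0.009, 0.997, 0.071], [1.0, -0.009, -0.006], [-0.006, 0.071, -0.997]]
wrist_force: [-0.2, 0.8, 0.0]
grip_width: 0.0847
```

The tool has tilted about 4°. So I won't grip the rest; I'll nudge each one low down with an open finger. That means 1.3 N against 5 N, enough to tell.

Request:
arm_command(
  targets=[
    [0.005,-0.003,0.008,0,-1],
    [0,0,0.004,0,-1],
    [0,0,0,0,-1],
  ],
)

```text
t: 15.62
ee_pos: [0.4835, -0.0453, 0.0758]
tcp_rot: [[0.011, 0.997, 0.074], [1.0, -0.011, -0.007], [-0.006, 0.074, -0.997]]
wrist_force: [-0.7, 0.1, -0.5]
grip_width: 0.0855
```

Request:
arm_command(
  targets=[
    [0,0.004,0,0,-1],
    [0,0.004,0,0,-1],
    [0,0.004,0,0,-1],
  ],
)

```text
t: 15.87
ee_pos: [0.4965, -0.0455, 0.0778]
tcp_rot: [[0.011, 0.997, 0.075], [1.0, -0.011, -0.007], [-0.006, 0.075, -0.997]]
wrist_force: [-0.9, -0.1, -0.7]
grip_width: 0.0856
```

Request:
arm_command(
  targets=[
    [0,0.004,0,0,-1],
  ],
)

```text
t: 15.95
ee_pos: [0.5013, -0.0455, 0.0785]
tcp_rot: [[0.011, 0.997, 0.076], [1.0, -0.01, -0.007], [-0.006, 0.076, -0.997]]
wrist_force: [0.7, -0.4, -0.2]
grip_width: 0.0854
```

Request:
arm_command(
  targets=[
    [0,0.004,0,0,-1],
  ],
)

```text
t: 16.03
ee_pos: [0.506, -0.0456, 0.079]
tcp_rot: [[0.011, 0.997, 0.076], [1.0, -0.01, -0.007], [-0.006, 0.076, -0.997]]
wrist_force: [0.5, -0.2, -0.6]
grip_width: 0.0852
```

Request:
arm_command(
  targets=[
    [0,0.004,0,0,-1],
  ],
)

```text
t: 16.12
ee_pos: [0.5107, -0.0456, 0.0794]
tcp_rot: [[0.011, 0.997, 0.077], [1.0, -0.01, -0.007], [-0.006, 0.077, -0.997]]
wrist_force: [-0.3, 0.6, -0.9]
grip_width: 0.0854
```

Request:
arm_command(
  targets=[
    [0,0.004,0,0,-1],
  ],
)

```text
t: 16.2
ee_pos: [0.5152, -0.0456, 0.0798]
tcp_rot: [[0.011, 0.997, 0.077], [1.0, -0.01, -0.007], [-0.006, 0.077, -0.997]]
wrist_force: [0.1, -0.0, -0.1]
grip_width: 0.0858
```

```bash
python3 - <<'E'
from h import *
b=save('side','s2');a=save('top','t2')
cv2.imwrite('pics/v2.png',np.hstack([cv2.resize(a[150:270,170:290],(400,400)),cv2.resize(b[140:290,210:360],(400,400))])[:,:,::-1])
E
```

```text
(no output)
```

View pics/v2.png

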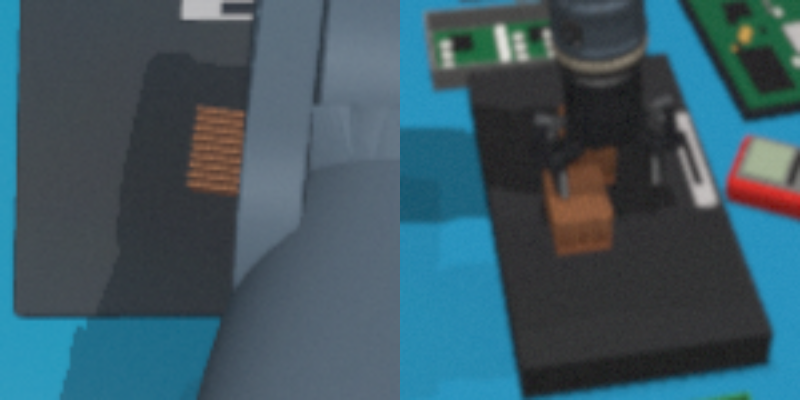

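```bash
python3 - <<'E'
from h import *
for P in [(.472,-.0456,.09),(.472,-.0456,.104),(.452,-.042,.104),(.48,-.042,.104),(.508,-.082,.104),(.452,-.082,.104),(.452,-.002,.104),(.508,-.002,.104),(.515,-.0456,.08)]:
    print(P,np.round(px('side',P)),np.round((np.array(px('side',P))-[210,140])*2.667+[400,0]))
for d in look_for('side','heat_sink_3'): print(round(d['p'],2),np.round(w('side',d['xyz']),3))
b=cv2.imread('pics/s2.png'); cv2.imwrite('pics/v3.png',cv2.resize(b[170:250,245:325],(640,600),interpolation=cv2.INTER_CUBIC))
E
```

```text
(0.472, -0.0456, 0.09) [273. 217.] [568. 207.]
(0.472, -0.0456, 0.104) [273. 214.] [568. 197.]
(0.452, -0.042, 0.104) [266. 214.] [549. 197.]
(0.48, -0.042, 0.104) [276. 213.] [576. 194.]
(0.508, -0.082, 0.104) [289. 222.] [610. 218.]
(0.452, -0.082, 0.104) [268. 224.] [555. 225.]
(0.452, -0.002, 0.104) [264. 204.] [543. 170.]
(0.508, -0.002, 0.104) [283. 202.] [595. 165.]
(0.515, -0.0456, 0.08) [288. 218.] [609. 209.]
0.97 [ 0.533 -0.344  0.044]
0.89 [ 0.435 -0.34   0.04 ]
0.84 [ 0.483 -0.063  0.09 ]
0.64 [ 0.18  -0.322  0.043]
```

View pics/v3.png

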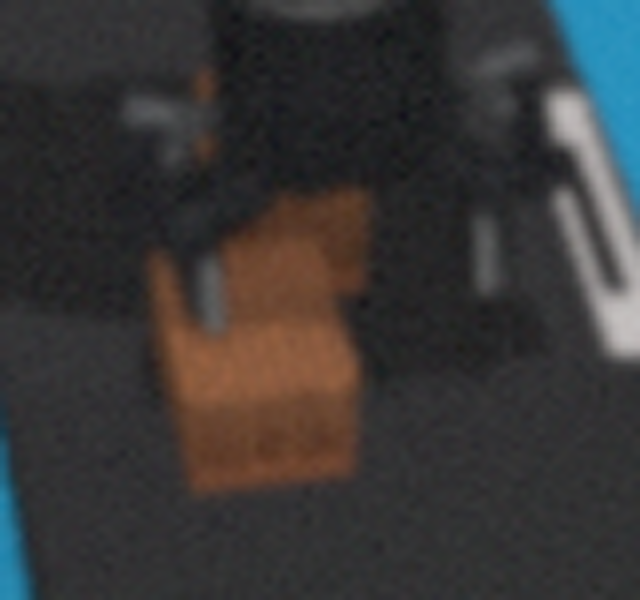

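The finger tip shows at about (215,330), above the fins: open, the tips sit too far back to touch. So the near-zero force was no contact at all. I go up and back, close the jaws and push C with shut fingers from the robot side.

Request:
arm_command(
  targets=[
    [0,0,-0.03,0,-1],
    [0,0,-0.02,0,0],
    [0,-0.025,0,0,1],
    [0,-0.03,0,0,1],
    [0,-0.025,0,0,1],
    [0,-0.01,0,0,1],
    [0,0,0,0,1],
    [0,0,0,0,1],
  ],
)

```text
t: 17.02
ee_pos: [0.4162, -0.0441, 0.1238]
tcp_rot: [[0.011, 0.997, 0.075], [1.0, -0.01, -0.007], [-0.006, 0.075, -0.997]]
wrist_force: [0.7, -1.0, -0.1]
grip_width: 0.0005
```

Request:
arm_command(
  targets=[
    [0,-0.002,0.015,0,1],
    [0,0,0.02,0,1],
    [0,0,0.008,0,1],
    [0,0,0.002,0,1],
    [0,0,0,0,1],
  ],
)

```text
t: 17.43
ee_pos: [0.4214, -0.0446, 0.0785]
tcp_rot: [[0.011, 0.997, 0.078], [1.0, -0.01, -0.007], [-0.007, 0.078, -0.997]]
wrist_force: [-0.5, -0.8, 1.1]
grip_width: 0.0003
```

Request:
arm_command(
  targets=[
    [0,0.004,0,0,1],
    [0,0.004,0,0,1],
    [0,0.004,0,0,1],
  ],
)

```text
t: 17.68
ee_pos: [0.4351, -0.0448, 0.0809]
tcp_rot: [[0.011, 0.997, 0.078], [1.0, -0.01, -0.007], [-0.007, 0.078, -0.997]]
wrist_force: [0.2, -0.1, -0.2]
grip_width: 0.0001
```

Request:
arm_command(
  targets=[
    [0,0.004,0,0,1],
  ],
)

```text
t: 17.77
ee_pos: [0.44, -0.0449, 0.0818]
tcp_rot: [[0.011, 0.997, 0.079], [1.0, -0.01, -0.008], [-0.007, 0.079, -0.997]]
wrist_force: [-0.0, 0.0, -0.0]
grip_width: 0.0001
```

Request:
arm_command(
  targets=[
    [0,0.004,0,0,1],
  ],
)

```text
t: 17.85
ee_pos: [0.4449, -0.045, 0.0825]
tcp_rot: [[0.011, 0.997, 0.08], [1.0, -0.01, -0.008], [-0.007, 0.08, -0.997]]
wrist_force: [-0.2, -0.5, -1.2]
grip_width: 0.0003
```

Request:
arm_command(
  targets=[
    [0,0.004,0,0,1],
  ],
)

```text
t: 17.93
ee_pos: [0.4494, -0.045, 0.0831]
tcp_rot: [[0.011, 0.997, 0.08], [1.0, -0.01, -0.008], [-0.007, 0.08, -0.997]]
wrist_force: [-3.3, 0.1, -1.3]
grip_width: 0.0
```

Request:
arm_command(
  targets=[
    [0,0.004,0.001,0,1],
  ],
)

```text
t: 18.02
ee_pos: [0.4533, -0.0451, 0.0824]
tcp_rot: [[0.011, 0.997, 0.079], [1.0, -0.01, -0.008], [-0.007, 0.079, -0.997]]
wrist_force: [-8.0, 0.2, 5.8]
grip_width: -0.0002
```

Request:
arm_command(
  targets=[
    [0,0.004,0.001,0,1],
  ],
)

```text
t: 18.1
ee_pos: [0.457, -0.0451, 0.0816]
tcp_rot: [[0.011, 0.997, 0.077], [1.0, -0.01, -0.008], [-0.007, 0.077, -0.997]]
wrist_force: [-9.4, -0.7, 6.2]
grip_width: 0.0003
```

Request:
arm_command(
  targets=[
    [0,0.004,0.001,0,1],
  ],
)

```text
t: 18.18
ee_pos: [0.4604, -0.0451, 0.0807]
tcp_rot: [[0.011, 0.997, 0.076], [1.0, -0.01, -0.008], [-0.007, 0.076, -0.997]]
wrist_force: [-9.6, -0.3, 6.9]
grip_width: 0.0002
```

Request:
arm_command(
  targets=[
    [0,0.004,0.001,0,1],
  ],
)

```text
t: 18.27
ee_pos: [0.4639, -0.0452, 0.0798]
tcp_rot: [[0.011, 0.997, 0.074], [1.0, -0.01, -0.008], [-0.007, 0.074, -0.997]]
wrist_force: [-8.3, -0.3, 6.9]
grip_width: -0.0002
```

C drags with about 0.62 of its load, so it's rough. The same test on B.

Request:
arm_command(
  targets=[
    [0,-0.02,0,0,1],
    [0.01,-0.008,0,0,1],
    [0.03,0,0,0,1],
    [0.03,0,0,0,1],
    [0.02,0,0,0,1],
    [0.005,0,0,0,1],
    [0,0,0,0,1],
  ],
)

```text
t: 18.85
ee_pos: [0.4385, 0.0546, 0.0774]
tcp_rot: [[0.014, 0.997, 0.076], [1.0, -0.013, -0.008], [-0.007, 0.076, -0.997]]
wrist_force: [-0.2, -0.5, -0.0]
grip_width: 0.0005
```

Request:
arm_command(
  targets=[
    [0,0.006,0,0,1],
    [0,0.006,0,0,1],
    [0,0.006,0.001,0,1],
    [0,0.006,0.001,0,1],
    [0,0.004,0.001,0,1],
  ],
)

```text
t: 19.27
ee_pos: [0.4699, 0.0521, 0.0769]
tcp_rot: [[0.015, 0.997, 0.077], [1.0, -0.014, -0.008], [-0.007, 0.077, -0.997]]
wrist_force: [-1.6, 0.5, 2.1]
grip_width: 0.0001
```

Request:
arm_command(
  targets=[
    [0,0.004,0.001,0,1],
    [0,0.004,0.001,0,1],
  ],
)

```text
t: 19.43
ee_pos: [0.4756, 0.0512, 0.076]
tcp_rot: [[0.016, 0.997, 0.071], [1.0, -0.016, -0.007], [-0.006, 0.071, -0.997]]
wrist_force: [-43.2, 1.9, 60.4]
grip_width: -0.0004
```

Request:
arm_command(
  targets=[
    [0,0.004,0.001,0,1],
  ],
)

```text
t: 19.52
ee_pos: [0.4773, 0.051, 0.0761]
tcp_rot: [[0.016, 0.998, 0.067], [1.0, -0.016, -0.006], [-0.005, 0.067, -0.998]]
wrist_force: [-41.9, 1.2, 57.0]
grip_width: -0.0003
```

Request:
arm_command(
  targets=[
    [0,0.004,0.001,0,1],
  ],
)

```text
t: 19.6
ee_pos: [0.4791, 0.0507, 0.0762]
tcp_rot: [[0.017, 0.998, 0.063], [1.0, -0.016, -0.006], [-0.005, 0.063, -0.998]]
wrist_force: [-38.2, 0.9, 51.5]
grip_width: -0.0002
```

B drags with about 40/63 ≈ 0.63, so it's rough too. That push pressed harder than I wanted. I back off and look.

Request:
arm_command(
  targets=[
    [0,-0.003,-0.001,0,1],
    [0,-0.012,0,0,1],
    [0,-0.012,0,0,1],
    [0,-0.01,-0.02,0,1],
    [0,-0.02,-0.035,0,1],
    [0,-0.03,-0.035,0,1],
    [0,-0.03,-0.03,0,1],
    [0,-0.02,0,0,1],
    [0,0,0,0,1],
  ],
)

```text
t: 20.35
ee_pos: [0.3352, 0.0506, 0.1893]
tcp_rot: [[0.024, 0.998, 0.059], [1.0, -0.024, -0.006], [-0.005, 0.059, -0.998]]
wrist_force: [0.5, -0.2, 0.5]
grip_width: -0.0001
```

Request:
arm_command(
  targets=[
    [0.036,0,0,0,1],
    [0.036,0,0,0,1],
    [0.036,0,0,0,1],
    [0.036,0,0,0,1],
    [0.036,0,0,0,1],
    [0.036,0,0,0,1],
    [0.036,0,0,0,1],
    [0.03,0,0,0,1],
    [0,0,0,0,1],
  ],
)

```text
t: 21.1
ee_pos: [0.3505, 0.3434, 0.1875]
tcp_rot: [[0.041, 0.997, 0.066], [0.999, -0.041, -0.006], [-0.003, 0.066, -0.998]]
wrist_force: [0.9, -0.5, -0.4]
grip_width: 0.0001
```

```bash
python3 - <<'E'
from h import *
a=save('top','t9');b=save('side','s9')
cv2.imwrite('pics/v9.png',np.hstack([cv2.resize(a[130:300,160:460],(450,255)),cv2.resize(b[150:360,220:380],(343,450))[:255*0+255]])[:,:,::-1]) if 0 else None
A=cv2.resize(a[130:300,140:460],(790,420)); B=cv2.resize(b[150:360,220:380],(137,180))
cv2.imwrite('pics/v9.png',A[:,:,::-1]); cv2.imwrite('pics/v10.png',cv2.resize(b[150:360,210:370],(457,600))[:,:,::-1])
for d in look_for('top','heat_sink_3'): print(round(d['p'],2),np.round(w('top',d['xyz']),3))
E
```

```text
0.8 [ 0.439 -0.33   0.031]
0.67 [ 0.495 -0.043  0.098]
0.63 [0.514 0.053 0.101]
0.62 [ 0.527 -0.33   0.04 ]
0.58 [ 0.177 -0.31   0.04 ]
```

View pics/v9.png

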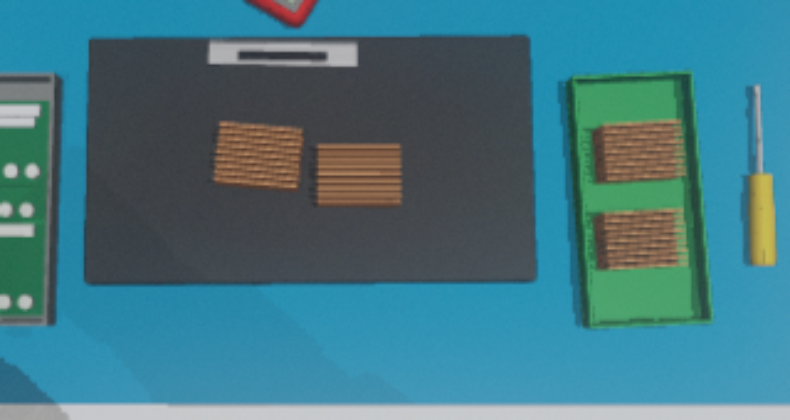

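View pics/v10.png

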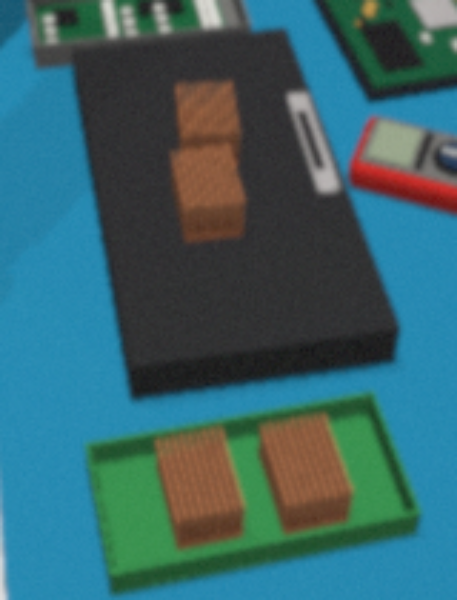

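The top crop shows two sinks standing in the green tray at (638,150) and (638,240), about 88 mm apart. The two rough ones stand on the plate at (258,155) and (359,174). The side view confirms all four are upright and the straightedge hasn't moved. Handing in.

```bash
python3 -c "
from rig import hand_in
print(hand_in())"
```

```text
the job is handed in; nothing more can be done
None
```

The two lapped heat sinks now stand base down in the green tray, about 88 mm apart along its length. The two rough ones are still standing on the plate. I handed in at about 21 s of the 58 s; no verdict was reported.

| Sink, left to right in the top view | How I tested it | Drag, as a share of the downward force | Result |
|---|---|---|---|
| First | gripped, pressed lightly and slid | about 0.15 | lapped, in the tray |
| Second | pushed with shut fingers | about 0.63 | rough, left on the plate |
| Third | pushed with shut fingers | about 0.62 | rough, left on the plate |
| Fourth | gripped, pressed lightly and slid | about 0.18 | lapped, in the tray |

**Last checks:** the final top and side pictures show all four sinks upright. The straightedge, board tray and screwdriver look undisturbed, and the arm was clear of everything.

**What did not go smoothly:**
- **Missed push:** my first push on the third sink, with the jaws open, passed over the fins without touching. I repeated it with the fingers shut.
- **Hard presses:** while I pushed the second sink, the fingers pressed on it with about 60 N for a moment. Setting the fourth sink down peaked at about 36 N. The wrist force stayed below 120 N in every reading.
- **Shifted and tilted:** the rough sinks ended about 7 to 15 mm further from the robot than they started. The tool also built up about 4° of tilt during the job.

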